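Index the lamp flange and clamp it

TASK

On the sloping fixture, push the four-eared flange round until the notch in its rim stands centred over the fixture's index rib. Then tighten the wing knob in its middle clockwise and stop at the first slip of its clutch, leaving the flange lined up. Leave the tools and other things around the fixture where they lie.

Things in the scene. Friction and masses are not known exactly. Their poses are not given: they have to be found in the camera images.
- fixture: Dark grey fixed fixture, 200 x 200 mm face sloping 30 degrees, low on the robot's right, high on its left. Origin on the table under the middle of the face; frame upright, only yawed: x horizontal, up the slope, y roughly towards the robot. In this frame the face's up-slope direction is (0.866, 0, 0.5), its outward normal (-0.5, 0, 0.866). Heights 'over the face' below are measured along that normal.
- pivot (a point): Middle of the face, 75 mm over the table, height 0 over the face. The common axis of flange and knob passes through it along the face's normal.
- index (a point): Point over the index rib, 55 mm up the slope from the axis, 14 mm over the face: where notch is when the flange is lined up. The rib is a straight steel bar on the face, 5 mm wide, 4 mm high, running from 36 to 98 mm up the slope from the axis, partly under the flange.
- notch (a point): Middle of the flange's notch, 55 mm from the axis, 14 mm over the face (mid-thickness); turns with the flange. The notch is the only gap in the round rim: 17 mm wide at the rim, narrowing to 11 mm, 18 mm deep.
- flange (a joint): Aluminium disc, 116 mm diameter, 6 to 22 mm over the face, with four like round-ended ears, 24 mm wide, reaching 88 mm from the axis, at 45, 135, 225, 315 degrees from the notch. Angle in rad, growing counter-clockwise looking down on the face, no limit; 0 or a whole turn = notch at the index rib. Rubs at 0.08 N m (about 1 N at an ear) and stays where left.
- knob (a point): Middle of the black wing knob's bar, on the axis, 48.5 mm over the face. The bar is 60 mm long, 14 mm thick and stands 37 to 60 mm over the face; below it are a hub and a collar of 36 mm diameter, down to the flange. Pinch it across its 14 mm with the fingers along the axis.
- knob_nose (a point): Tip of the small nose on one end of the wing bar, 38 mm from the axis at 48.5 mm over the face; the direction from knob to it is the direction of the bar.
- screw (a joint): Angle of the clamp screw (dark collar under the wing) in rad, growing clockwise looking down on the face (tightening); 1.4 = tight, a hard stop. Starts 0.8 to 1.2 rad short of it; turns with the knob at 0.03 N m. When it just becomes tight the nose points straight up the slope, at the index rib; turned further, the clutch slips.
- clutch (a joint): Slip of the knob over the screw in rad, 0 at the start, growing clockwise. It slips at 0.13 N m, smoothly and without clicks, once the screw is tight; it is then the knob's turn past the tight position. A slip of 0.05 to 0.6 is right (aim at 0.2 to 0.3).
- multimeter: Loose hand multimeter 145 x 70 x 43 mm, beyond the fixture as the robot sees it; leave alone. Origin under its middle.
- solder_spool: Loose solder spool 55 x 78 x 36 mm, between the fixture and the table's front edge; leave alone. Origin under its middle.
- tape_black: Loose roll of tape 64 mm across, 19 mm high, beside the fixture's low edge; leave alone. Origin under its middle.
- marker_black: Loose marker pen 135 x 15 x 16 mm, beside the fixture's low edge; leave alone. Origin under its middle.

How it is judged (in metres and radians):
On the way, in this order (a step that is already met when the one before it is completed fails the run):
1. the notch is brought over the index rib, before the knob is tightened (distance between notch and index below 0.005 m), for 0.2 s.
2. the knob is tightened until its clutch first slips (value of joint screw above 1.3 rad and value of joint clutch between 0.05 and 0.6 rad), for 0.1 s.
At the end, for the whole second after the job is handed in: The notch's middle is within 5 mm of the index point and the flange at rest; the screw is tight (over 1.3 of 1.4 rad) and the clutch has slipped by 0.05 to 0.6 rad, no more (all of step 2 and distance between notch and index below 0.005 m and velocity of joint flange between -0.05 and 0.05 rad/s and velocity of joint clutch below 0.05 rad/s); the robot touches nothing.
It fails at once if the clutch is driven on past its first slip (more than 0.6 rad) (value of joint clutch above 0.6 rad).
It fails at once if a thing lying round the fixture is pushed more than 30 mm (distance of any of multimeter, solder_spool, tape_black, marker_black from where it was at the start of the episode above 0.03 m).
It also fails if it takes over 64 s, if anything falls off the work surface, if the arm or the gripper's body presses on something with over 40 N, if the wrist force passes 120 N, or if a joint passes its speed limit or range.

ROBOT

A 6-joint arm with a two-finger parallel gripper is mounted at the origin on a cart in front of the work surface, level with it; the furniture and walls round the work are solid. World frame = base frame: x ahead of the robot, y to its left, z up, the work surface at z = 0. Lengths are in m, angles in degrees, forces in N, time in s.
With the tool pointing down it reaches from about 0.25 to 0.725 m from the base axis. Payload 9.7 kg.
Tool frame: the origin (TCP) lies midway between the tips of the shut fingers; the grasp point (between the pads) lies 19 mm behind it (grip_point_offset is the distance from the TCP to the grasp point, in m); y points along the fingers, z is the direction in which the jaws open and shut, and the axes are right-handed (so a half turn about y gives the same grasp; the last joint's range is limited). The gripper opens to 85 mm and grips with 20 to 120 N. Pads are 22 mm wide; open, the fingers measure 114 mm over their backs; the gripper's body (76 mm by 85 mm) begins 54 mm behind the grasp point. The pads swing forward as they close: fully open they stand 13 mm farther back than shut.
Start: joints at [64.802, 4.979, 10.078, 95.1, 0, 90], TCP at [0.234, 0.498, 0.231] pointing down, gripper open.
Joint ranges: [-179.16, 179.16], [-48.56, 103.87], [-65.8, 70.77], [-126.05, 130.52], [-82.76, 87.17], [-180, 180]. Speed limits (degrees/s): [127.2, 127.2, 147.25, 180, 180, 180].

INTERFACE

Orientations are given as [roll, pitch, yaw] about the fixed x, y, z axes, in that order (R = Rz(yaw) Ry(pitch) Rx(roll)).
In Python, from workcell import get_obs, camera, job_done, grip_point_offset gives the robot as it stands.
- The arm moves only by the tool move_arm, never from a script. Its argument "deltas" is a list that holds one entry, the list of rows, each a list of 4 numbers: the shift along the tool's x, y, z in m, then the turn about the tool's y in degrees. A call has 1 to 5 rows; each row is the pose to reach, as a shift and turn from the pose commanded when the call began, along the tool's axes at that moment; what a row does not reach only later rows make up. A row lasts 1/10 s, in which the tool goes at most 50 mm and 8.59 degrees, less where a joint would pass 70% of its speed; a pose out of reach is approached as far as the arm can. A call with a gripper value outside its range is refused whole. "claw" is the finger opening in m, from 0 to 0.0854, set as the call begins (left out, the last holds). The fingers move at their own pace and stop on an object; "newtons" is the grip in N (left out, the last holds). Time passes only in rows, so rows that repeat a pose let the fingers close. It gives the time, the measured TCP pose, the force and the opening at its end, in the units of the state.
- get_obs(): the state, without advancing time (a new reading comes with each control period).
- camera(name): name is "side" or "top" or "wrist"; returns a dict with "color" (480x640x3 uint8, blue, green, red), "range_z" (480x640 float32, m along the optical axis (not along the pixel's ray), 0 where there is no reading), "fx", "fy", "cx", "cy" (pixels), "T" (4x4, takes a point from camera to world coordinates). Camera axes: x right, y down, z forward; pixel columns grow to the right and rows downward; lengths in m; the calibration is good to about 2 mm. A picture is of the moment at which its call begins.
- job_done(): hands the job in, once; it reports no verdict.
The state is a dict: "time": time; "q": joint angles; "qd": joint speeds; "joint_efforts": joint torques, N m; "ee_pos": TCP position; "tcp_rot": TCP orientation; "wrist_force": force on the tool from outside, world axes, zero at the start; "torque": the same for the moment, N m; "opening": finger opening in m.
Only numpy, scipy, OpenCV 4.12 (cv2) and the standard library are available. Lean on these libraries where they do the work, as an engineer would, in place of code of your own. Each camera call takes 0.05 s, during which the arm holds its last target. There are 200 camera calls.

## Working session

There is one attempt and no reset: what is moved stays moved. The work goes in short steps, Python scripts to look and compute and a tool call to move; the robot and the scene stay as the last step left them, time stands still between calls to the robot, and variables do not carry over. Pictures are saved under pics/ and viewed, about 8 in all and at most 12, crops included, and the job is handed in when it is done.

Besides the shell and the picture viewer there is one more tool, called after ">>>" as name(argument=value, ...) on one line, values as JSON. move_arm: Moves the arm, as the interface text tells. Its arguments: {"type":"object","properties":{"deltas":{"type":"array"},"claw":{"type":"number"},"newtons":{"type":"number"}},"required":["deltas"]}

```bash
ls; mkdir -p pics
python3 - <<'E'
from workcell import *
import cv2,numpy as np
o=get_obs();print(o['time'],o['ee_pos'],o['tcp_rot'],o['opening'],grip_point_offset if not callable(grip_point_offset) else grip_point_offset())
ims=[]
for n in("top","side"):
    c=camera(n);np.savez(f"pics/{n}0.npz",**c);cv2.imwrite(f"pics/{n}0.png",c['color']);print(n,c['fx'],c['cx'],c['cy'],c['T'].round(3).tolist())
E
```

```text
pics
0.0 [0.2340577  0.49744318 0.23056757] [-9.00787183e+01  2.00299230e-03 -2.51984711e+01] 0.08521349010066259 0.0187
top 483.18148267476755 318.8729682768475 241.67197792401188 [[-0.018, -0.998, 0.057, 0.488], [-1.0, 0.017, -0.004, -0.346], [0.003, -0.057, -0.998, 0.978], [0.0, 0.0, 0.0, 1.0]]
side 530.7735258702668 317.19917902932457 243.83321973467818 [[0.889, -0.293, 0.353, 0.225], [-0.459, -0.593, 0.662, -0.931], [0.015, -0.75, -0.661, 0.659], [0.0, 0.0, 0.0, 1.0]]
```

View pics/top0.png

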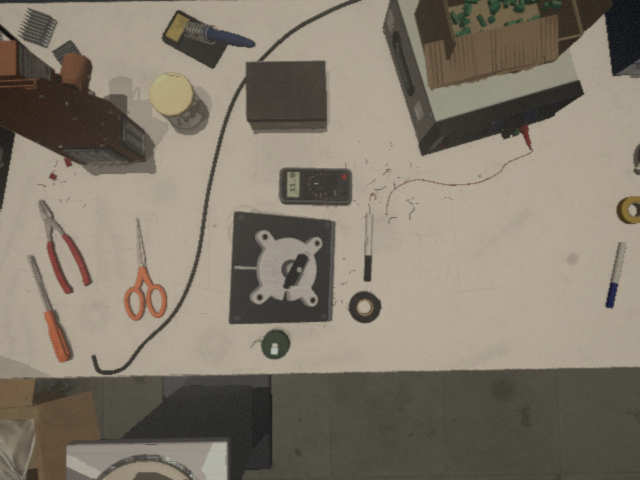

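View pics/side0.png

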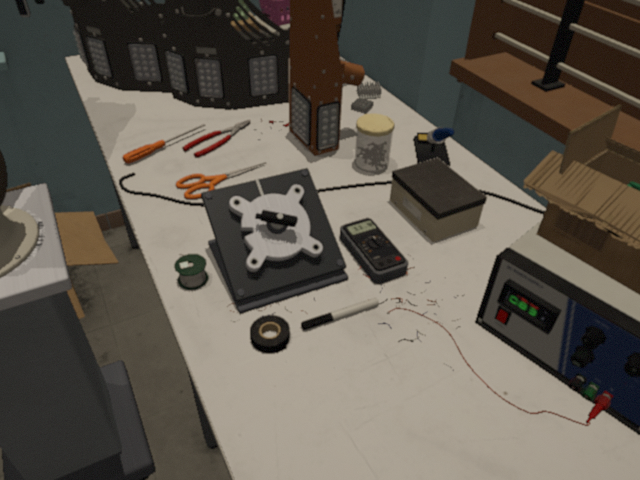

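Top view: fixture with corners about (236,212), (335,220), (333,322), (229,323), rib at (233–258,267), flange centred near (287,268), knob bar near (296,270). The side view shows the same fixture, with the tape and marker at its low edge. Next I fit the face and rectify it.

```bash
cat > h.py <<'E'
import cv2,numpy as np
from workcell import *
def load(n): return dict(np.load(f"pics/{n}.npz"))
def cloud(c):
    v,u=np.mgrid[:480,:640];z=c['range_z']
    p=np.stack([(u-c['cx'])/c['fx']*z,(v-c['cy'])/c['fy']*z,z],-1)
    return p@c['T'][:3,:3].T+c['T'][:3,3]
def proj(c,P):
    q=(np.atleast_2d(P)-c['T'][:3,3])@c['T'][:3,:3]
    return np.stack([q[:,0]/q[:,2]*c['fx']+c['cx'],q[:,1]/q[:,2]*c['fy']+c['cy']],1)
def rect(c,O,A,h,half=.11,s=3000):
    "image of the plane at height h over the face; O pivot, A columns u(up slope),v,n. px right = v... "
    g=np.array([[-half,-half],[half,-half],[half,half],[-half,half]])
    W=O+g[:,:1]*A[:,0]+g[:,1:]*A[:,1]+h*A[:,2]
    N=int(2*half*s);dst=((g*[1,-1]+half)*s).astype(np.float32)   # right=up slope, up=v
    return cv2.warpPerspective(c['color'],cv2.getPerspectiveTransform(proj(c,W).astype(np.float32),dst),(N,N))
E
python3 - <<'E'
from h import *
c=load('top0');P=cloud(c)
m=np.zeros((480,640),np.uint8);cv2.fillPoly(m,[np.array([[240,218],[329,225],[327,316],[235,317]])],1)
g=c['color'].max(2);m=(m>0)&(g<75)&(c['range_z']>0)
p=P[m]
for i in range(6):
    ctr=p.mean(0);n=np.linalg.svd(p-ctr,full_matrices=0)[2][2];n*=np.sign(n[2]);d=(p-ctr)@n;p=p[abs(d)<max(.003,2*d.std()*.8)]
print(len(p),d.std(),n,np.degrees(np.arccos(n[2])))
# rays for 4 corners on plane
def ray(u,v):
    r=c['T'][:3,:3]@[(u-c['cx'])/c['fx'],(v-c['cy'])/c['fy'],1];o=c['T'][:3,3];return o+r*(((ctr-o)@n)/(r@n))
C=np.array([ray(*q) for q in [(236,212),(335,220),(333,322),(229,323)]]);print(C.round(3),C.mean(0).round(4))
print([np.linalg.norm(C[i]-C[i-1]).round(3) for i in range(4)])
yaw=np.degrees(np.arctan2(-n[1],-n[0]));print('yaw of fixture x',yaw)
E
```

```text
4482 0.001279683263444495 [-0.02730558 -0.49924497  0.86603052] 29.999413374915793
[[ 0.592 -0.203  0.124]
 [ 0.585 -0.383  0.021]
 [ 0.383 -0.375  0.019]
 [ 0.397 -0.19   0.126]] [ 0.4892 -0.2878  0.0725]
[np.float64(0.195), np.float64(0.207), np.float64(0.202), np.float64(0.214)]
yaw of fixture x 86.86939839151749
```

```bash
cat >> h.py <<'E'
YAW=86.87
def axes(yaw=YAW):
    y=np.radians(yaw);fx=np.array([np.cos(y),np.sin(y),0]);fy=np.array([-np.sin(y),np.cos(y),0]);z=np.array([0,0,1.])
    return np.stack([.866*fx+.5*z,fy,-.5*fx+.866*z],1)
E
python3 - <<'E'
from h import *
A=axes();O=np.array([.4892,-.2885,.075])
out=[]
for n in('top0','side0'):
    c=load(n)
    r=[rect(c,O,A,h,.11,1800) for h in(.0,.022)]
    for i in r:
        k=198
        cv2.line(i,(k,0),(k,396),(0,0,255),1);cv2.line(i,(0,k),(396,k),(0,0,255),1)
        cv2.rectangle(i,(18,18),(378,378),(0,255,0),1)
        cv2.circle(i,(k,k),int(.058*1800),(255,255,0),1)
    out.append(np.hstack(r))
cv2.imwrite('pics/r0.png',cv2.resize(np.vstack(out),(600,600)))
E
```

```text
(no output)
```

View pics/r0.png

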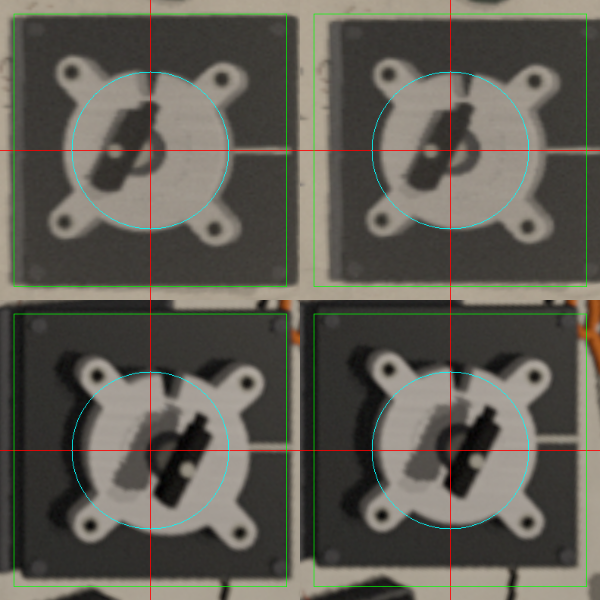

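The rectified views show the four ear holes. At flange-top height they sit at (388,74), (534,80), (527,228), (381,220) in the top view and (388,370), (534,376), (527,522), (381,515) in the side view. That puts the ears at about 42.6° + k·90, the notch at about +87° and the bar at about 62°. I'll triangulate the axis and plan the pushes with a vertical, closed finger block.

```bash
cat >> h.py <<'E'
import os
if os.path.exists('pivot.npy'): PIV=np.load('pivot.npy')
def face2w(u,v,h): return PIV+axes()@np.array([u,v,h])
def finger(psi,off,s,hc,clear=None,htip=None,hx=.0145):
    """pose of closed-finger block flush with the CCW side (at offset off) of a bar pointing psi deg,
    contact line at height hc, block middle at s along bar. returns x,y,z,yaw"""
    A=axes();p=np.radians(psi);e=A@[np.cos(p),np.sin(p),0];t=A@[-np.sin(p),np.cos(p),0]
    C=PIV+s*e+off*t+hc*A[:,2]
    eh=e[:2]/np.linalg.norm(e[:2]);nh=np.array([-eh[1],eh[0]])
    xy=C[:2]+hx*nh
    fx=A[:2,0]/.866
    X=(xy-PIV[:2])@fx
    zf=PIV[2]+X*.577                       # face height under the TCP
    if clear is not None:
        up=abs(eh@fx)*.011+abs(nh@fx)*hx   # extent of the block up the slope
        z=zf+up*.577+clear
    else: z=zf+htip/.866
    yaw=(np.degrees(np.arctan2(eh[1],eh[0]))+90)%180-90
    return np.array([*xy,z,yaw])
def rows(cur,poses):
    "deltas from cur pose (x,y,z,yaw) in tool axes"
    y=np.radians(cur[3]);out=[]
    for p in poses:
        d=np.array(p[:3])-cur[:3]
        out.append([round(1000*(d[0]*np.cos(y)+d[1]*np.sin(y)),1),round(-1000*d[2],1),round(1000*(-d[0]*np.sin(y)+d[1]*np.cos(y)),1),round(-(((p[3]-cur[3])+90)%180-90),1)])
    return out
E
python3 - <<'E'
from h import *
A=axes();O=np.array([.4892,-.2885,.075]);k=600/792*1800
R={'top0':[(388,74),(534,80),(527,228),(381,220)],'side0':[(388,370),(534,376),(527,522),(381,515)]}
rays={}
for n,q in R.items():
    c=load(n);q=np.array(q,float);q-= [450,150 if n=='top0' else 450]
    W=[O+a/k*A[:,0]-b/k*A[:,1]+.022*A[:,2] for a,b in q]
    o=c['T'][:3,3];rays[n]=(o,[(w-o)/np.linalg.norm(w-o) for w in W])
H=[]
for i in range(4):
    M=np.zeros((3,3));b=0;L=[]
    for n in rays:
        o,d=rays[n];I=np.eye(3)-np.outer(d[i],d[i]);M+=I;b=b+I@o;L.append((I,o))
    p=np.linalg.solve(M,b);H.append(p);print(p.round(4),[np.linalg.norm(I@(p-o)).round(4) for I,o in L])
H=np.array(H);m=H.mean(0);piv=m-.022*A[:,2];print('pivot',piv.round(4))
for p in H:
    q=(p-m)@A;print('r',np.linalg.norm(q[:2]).round(4),'ang',np.degrees(np.arctan2(q[1],q[0])).round(1),'h',q[2].round(4))
piv[2]=.075;np.save('pivot.npy',piv)
import h;h.PIV=piv
E
```

```text
[ 0.4295 -0.3352  0.0704] [np.float64(0.0014), np.float64(0.0014)]
[ 0.4389 -0.2428  0.124 ] [np.float64(0.0014), np.float64(0.0014)]
[ 0.5466 -0.2528  0.1211] [np.float64(0.002), np.float64(0.002)]
[ 0.536  -0.3453  0.0676] [np.float64(0.0017), np.float64(0.0017)]
pivot [ 0.4883 -0.2831  0.0767]
r 0.0758 ang 132.4 h 0.0002
r 0.0762 ang 42.6 h 0.0002
r 0.0762 ang -47.9 h -0.0003
r 0.0758 ang -137.8 h -0.0001
```

Run:
```python
from h import *
print('PIV',PIV)
for psi in (50,42.3,30,20,10,0): print('A',psi,finger(psi,.012,.077,.022,clear=.009).round(4))
for psi in (98,90,80,70,60,50,45): print('B',psi,finger(psi,.012,.077,.022,clear=.009).round(4))
p=finger(50,.012,.077,.022,clear=.009);o=get_obs()
cur=np.array([*o['ee_pos'],o['tcp_rot'][2]]);q=p.copy();q[2]=cur[2];print(rows(cur,[q,p]))
print('inner',[np.linalg.norm([.077-.0127,.012])])
```

```text
PIV [ 0.48834049 -0.28305102  0.075     ]
A 50 [  0.4139  -0.2668   0.1015 -39.1344]
A 42.3 [  0.4189  -0.2584   0.1065 -46.713 ]
A 30 [  0.4293  -0.2463   0.1133 -59.4392]
A 20 [  0.4398  -0.2378   0.1176 -70.3335]
A 10 [  0.4517  -0.231    0.1207 -81.6213]
A 0 [ 0.4649 -0.226   0.1225 86.87  ]
B 98 [ 0.4132 -0.324   0.0671  3.8092]
B 90 [ 0.4095 -0.3147  0.0717 -3.13  ]
B 80 [  0.407   -0.3026   0.0794 -11.812 ]
B 70 [  0.407   -0.2904   0.0871 -20.6248]
B 60 [  0.4093  -0.2784   0.0945 -29.6944]
B 50 [  0.4139  -0.2668   0.1015 -39.1344]
B 45 [  0.417   -0.2613   0.1048 -44.0226]
[[np.float64(488.1), np.float64(-0.0), np.float64(-615.0), np.float64(13.9)], [np.float64(488.1), np.float64(129.1), np.float64(-615.0), np.float64(13.9)]]
inner [np.float64(0.06541016740538125)]
```

>>> move_arm(deltas=[[[0.0244,0,-0.0308,0],[0.0488,0,-0.0616,0],[0.0732,0,-0.0924,0],[0.0976,0,-0.1232,0],[0.122,0,-0.154,0]]], claw=0, newtons=40)

```text
time: 0.6
ee_pos: [0.2789, 0.3048, 0.2309]
tcp_rot: [-90.0, 0.0, -25.2]
wrist_force: [1.3, -0.8, 1.0]
opening: 0.0123
```

>>> move_arm(deltas=[[[0.0244,0,-0.0308,0],[0.0488,0,-0.0616,0],[0.0732,0,-0.0924,0],[0.0976,0,-0.1232,0],[0.122,0,-0.154,0]]])

```text
time: 1.1
ee_pos: [0.3237, 0.1136, 0.2311]
tcp_rot: [-90.0, -0.0, -25.2]
wrist_force: [1.0, 0.6, 0.7]
opening: -0.0
```

>>> move_arm(deltas=[[[0.0244,0,-0.0308,0],[0.0488,0,-0.0616,0],[0.0732,0,-0.0924,0],[0.0976,0,-0.1232,0],[0.122,0,-0.154,0]]])

```text
time: 1.6
ee_pos: [0.3685, -0.0779, 0.2312]
tcp_rot: [-90.0, -0.0, -25.2]
wrist_force: [1.6, -0.3, 0.4]
opening: 0.0
```

>>> move_arm(deltas=[[[0.0244,0,-0.0308,2.8],[0.0488,0,-0.0616,5.6],[0.0732,0,-0.0924,8.4],[0.0976,0,-0.1232,11.2],[0.122,0,-0.154,13.9]]])

```text
time: 2.1
ee_pos: [0.4134, -0.2692, 0.231]
tcp_rot: [-90.0, 0.0, -39.2]
wrist_force: [1.1, 0.2, -0.0]
opening: -0.0
```

Run:
```python
from h import *
c=camera('wrist');o=get_obs();np.savez('pics/w1.npz',**c)
i=c['color'].copy()
for psi in (42.3,132.3,-47.7,-137.7,87.3):
    p=np.radians(psi);r=.055 if psi==87.3 else .076
    q=proj(c,face2w(r*np.cos(p),r*np.sin(p),.022))[0].astype(int);cv2.circle(i,tuple(map(int,q)),5,(0,0,255),1)
for s in(.036,.098): cv2.circle(i,tuple(map(int,proj(c,face2w(s,0,.004))[0])),4,(255,0,0),1)
p=np.radians(62);cv2.circle(i,tuple(map(int,proj(c,face2w(.038*np.cos(p),.038*np.sin(p),.0485))[0])),4,(0,255,0),1)
t=finger(50,.012,.077,.022,clear=.009);cv2.circle(i,tuple(map(int,proj(c,t[:3])[0])),4,(255,0,255),2)
cv2.imwrite('pics/w1.png',i)
```

```text
(no output)
```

View pics/w1.png

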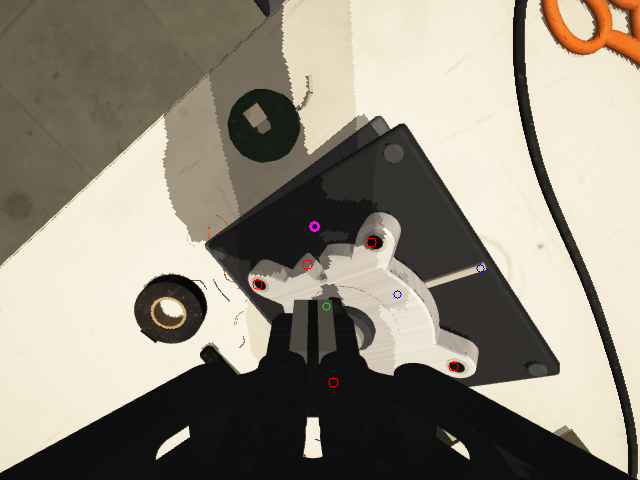

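Predicted holes and rib ends fall on the real ones within a few pixels, and the target spot (magenta, 314,226) lies free on the counter-clockwise side of ear A. Descending now.

>>> move_arm(deltas=[[[0,0.035,0,0],[0,0.07,0,0],[0,0.1,0,0],[0,0.12,0,0],[0,0.1293,0,0]]])

```text
time: 2.65
ee_pos: [0.4124, -0.2668, 0.0996]
tcp_rot: [-90.0, 0.2, -39.1]
wrist_force: [-0.5, 0.7, -0.1]
opening: 0.0003
```

Run:
```python
from h import *
o=get_obs();print(o['ee_pos'],o['wrist_force'])
F=lambda p:finger(p,.012,.077,.022,clear=.009)
seq=np.arange(50,-4.1,-3.6);P=[F(50)]
for k in range(0,15,5):
    ch=[F(a) for a in seq[k+1:k+6]]
    print(seq[k+1:k+6],[list(map(float,r)) for r in rows(F(seq[k]),ch)])
```

```text
[ 0.41243826 -0.26681097  0.0996067 ] [-0.54506562  0.70193795 -0.12715871]
[46.4 42.8 39.2 35.6 32. ] [[-0.8, -2.4, 4.5, 3.5], [-1.4, -4.6, 9.0, 7.1], [-1.6, -6.8, 13.6, 10.7], [-1.6, -8.8, 18.3, 14.4], [-1.3, -10.7, 23.0, 18.2]]
[28.4 24.8 21.2 17.6 14. ] [[-0.9, -1.8, 4.7, 3.8], [-1.6, -3.4, 9.5, 7.7], [-1.9, -4.9, 14.3, 11.7], [-2.0, -6.2, 19.2, 15.7], [-1.8, -7.4, 24.2, 19.8]]
[10.4  6.8  3.2 -0.4 -4. ] [[-1.2, -1.0, 4.8, 4.1], [-2.2, -1.8, 9.8, 8.2], [-2.9, -2.4, 14.8, 12.4], [-3.3, -3.0, 19.9, 16.5], [-3.4, -4.5, 25.1, 20.7]]
```

>>> move_arm(deltas=[[[-0.0008,-0.0024,0.0045,3.5],[-0.0014,-0.0046,0.009,7.1],[-0.0016,-0.0068,0.0136,10.7],[-0.0016,-0.0088,0.0183,14.4],[-0.0013,-0.0107,0.023,18.2]]])

```text
time: 3.15
ee_pos: [0.4271, -0.2488, 0.1134]
tcp_rot: [-90.0, -0.0, -57.5]
wrist_force: [-0.5, 0.2, -0.9]
opening: -0.0001
```

>>> move_arm(deltas=[[[-0.0009,-0.0018,0.0047,3.8],[-0.0016,-0.0034,0.0095,7.7],[-0.0019,-0.0049,0.0143,11.7],[-0.002,-0.0062,0.0192,15.7],[-0.0018,-0.0074,0.0242,19.8]]])

```text
time: 3.65
ee_pos: [0.4465, -0.2341, 0.1207]
tcp_rot: [-90.0, -0.0, -77.3]
wrist_force: [-1.2, -0.1, -0.7]
opening: -0.0002
```

Run:
```python
from h import *
c=camera('top');o=get_obs();print(o['ee_pos'],o['tcp_rot'],finger(14,.012,.077,.022,clear=.009))
np.savez('pics/t2.npz',**c);r=rect(c,PIV,axes(),.022,.11,2700)
cv2.imwrite('pics/t2.png',r)
```

```text
[ 0.4470777  -0.23393694  0.12086748] [-8.99637812e+01 -2.17461685e-02 -7.74901034e+01] [  0.44677677  -0.2335322    0.11963426 -77.06848693]
```

View pics/t2.png

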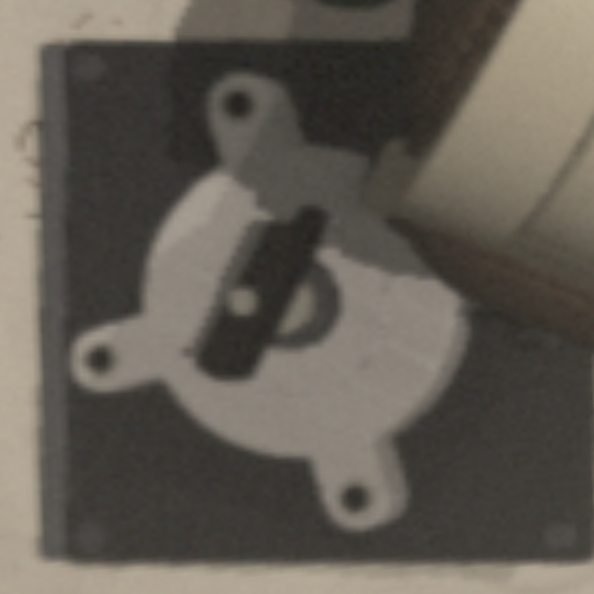

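Ear holes at (238,103), (99,358), (354,497) put ear B at 106.4°, so the flange is following, about 2° behind. I'll continue ear A to about 0°, then switch to ear B.

>>> move_arm(deltas=[[[-0.0012,-0.001,0.0048,4.1],[-0.0022,-0.0018,0.0098,8.2],[-0.0029,-0.0024,0.0148,12.4],[-0.0033,-0.003,0.0199,16.5],[-0.0034,-0.0045,0.0251,20.7]]])

```text
time: 4.2
ee_pos: [0.4701, -0.2253, 0.125]
tcp_rot: [-90.0, -0.0, -97.9]
wrist_force: [-1.3, 0.7, -0.8]
opening: -0.0001
```

>>> move_arm(deltas=[[[0,0,-0.003,0],[0,-0.02,-0.003,0],[0,-0.05,-0.003,0],[0,-0.075,-0.003,0],[0,-0.08,-0.003,0]]])

```text
time: 4.7
ee_pos: [0.4676, -0.2254, 0.208]
tcp_rot: [-89.7, -0.1, -97.6]
wrist_force: [-0.4, 0.7, -0.1]
opening: 0.0002
```

Run:
```python
from h import *
o=get_obs();cur=np.array([*o['ee_pos'],o['tcp_rot'][2]]);print(cur,o['wrist_force'])
F=lambda p:finger(p,.012,.077,.022,clear=.009)
f=F(98);g=f.copy();g[2]=cur[2];print(f,[list(map(float,r)) for r in rows(cur,[g,f])])
c=camera('top');np.savez('pics/t3.npz',**c)
seq=np.array([98]+[95-3.5*k for k in range(15)])
for k in range(0,15,5): print(seq[k+1:k+6],[list(map(float,r)) for r in rows(F(seq[k]),[F(a) for a in seq[k+1:k+6]])])
```

```text
[  0.46762023  -0.22542112   0.20797189 -97.62853932] [-0.36317454  0.69746015 -0.13010999]
[ 0.41316525 -0.32397237  0.06712724  3.80924631] [[104.9, -0.0, -40.9, 78.6], [104.9, 140.8, -40.9, 78.6]]
[95.  91.5 88.  84.5 81. ] [[-1.3, -1.7, 3.5, 2.6], [-2.6, -3.7, 7.7, 5.6], [-3.6, -6.1, 11.9, 8.7], [-4.2, -8.8, 16.2, 11.7], [-4.6, -11.5, 20.5, 14.7]]
[77.5 74.  70.5 67.  63.5] [[-1.2, -2.7, 4.1, 3.1], [-2.1, -5.4, 8.3, 6.1], [-2.7, -8.1, 12.6, 9.2], [-3.0, -10.7, 16.8, 12.4], [-3.0, -13.4, 21.1, 15.5]]
[60.  56.5 53.  49.5 46. ] [[-0.9, -2.6, 4.2, 3.2], [-1.5, -5.1, 8.5, 6.5], [-1.9, -7.5, 12.9, 9.8], [-2.0, -9.9, 17.2, 13.1], [-1.7, -12.2, 21.7, 16.6]]
```

>>> move_arm(deltas=[[[0.021,0,-0.0082,-8.4],[0.042,0,-0.0164,-16.8],[0.063,0,-0.0246,-25.2],[0.084,0,-0.0328,-33.6],[0.1049,0,-0.0409,-42]]])

```text
time: 5.25
ee_pos: [0.4113, -0.3238, 0.2034]
tcp_rot: [-90.0, 0.1, -55.3]
wrist_force: [0.4, -0.4, -1.4]
opening: -0.0001
```

>>> move_arm(deltas=[[[0,0,0,-8.4],[0,0,0,-16.8],[0,0,0,-25.2],[0,0,0,-33.6],[0,0,0,-42]]])

```text
time: 5.75
ee_pos: [0.4118, -0.3231, 0.2033]
tcp_rot: [-90.0, 0.1, -13.3]
wrist_force: [0.5, -0.3, 0.2]
opening: 0.0002
```

>>> move_arm(deltas=[[[0,0.02,0,-8],[0,0.04,0,-14],[0,0.06,0,-17.4],[0,0.07,0,-17.4],[0,0.07,0,-17.4]]])

```text
time: 6.25
ee_pos: [0.4114, -0.3227, 0.1326]
tcp_rot: [-89.9, 0.1, 3.5]
wrist_force: [-1.3, -1.0, 0.6]
opening: 0.0004
```

Run:
```python
from h import *
o=get_obs();cur=np.array([*o['ee_pos'],o['tcp_rot'][2]]);print(cur,o['wrist_force'],o['q'])
f=finger(98,.012,.077,.022,clear=.009);print([list(map(float,r)) for r in rows(cur,[f])])
c=camera('top');r=rect(c,PIV,axes(),.022,.11,2700)
for q,h in((f,0),):
    d=(f[:3]-PIV)@axes();print('uvh',d.round(4))
cv2.imwrite('pics/t4.png',r)
```

```text
[ 0.41138257 -0.32266029  0.13262354  3.54577802] [-1.2517096  -0.9538192   0.56922195] [-3.81073895e+01  6.07858446e-01 -5.37316716e+00  8.42018137e+01
 -1.49638345e-03 -4.16530206e+01]
[[1.7, 65.5, -1.4, -0.3]]
uvh [-0.0429  0.0728  0.0157]
```

View pics/t4.png

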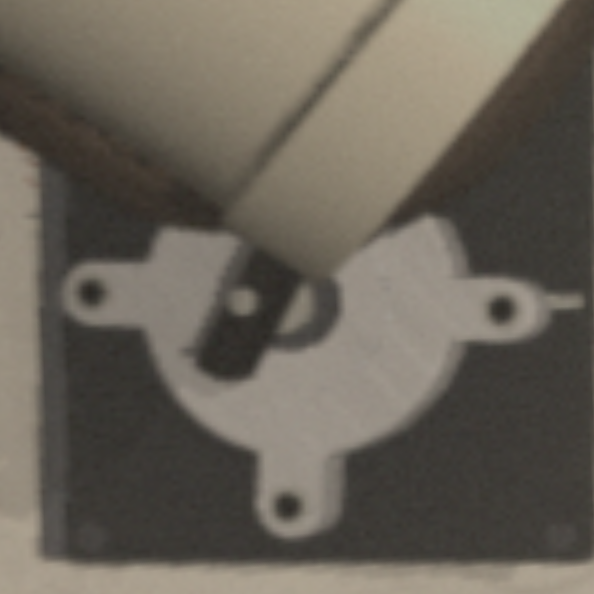

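Ears at (501,309) and (92,292) put ear A at −2.4° and ear B at 87.6°. Descending behind ear B and sweeping it to finger angle 46°.

>>> move_arm(deltas=[[[0,0.02,0,0],[0,0.04,0,0],[0,0.055,0,0],[0,0.0625,-0.001,0],[0,0.0645,-0.001,0]]])

```text
time: 6.8
ee_pos: [0.4123, -0.3243, 0.0698]
tcp_rot: [-90.0, 0.0, 3.6]
wrist_force: [-0.2, 0.3, -0.2]
opening: 0.0001
```

>>> move_arm(deltas=[[[-0.0013,-0.0017,0.0035,2.6],[-0.0026,-0.0037,0.0077,5.6],[-0.0036,-0.0061,0.0119,8.7],[-0.0042,-0.0088,0.0162,11.7],[-0.0046,-0.0115,0.0205,14.7]]])

```text
time: 7.3
ee_pos: [0.4068, -0.3045, 0.0828]
tcp_rot: [-90.1, -0.1, -11.2]
wrist_force: [0.6, -1.2, -0.7]
opening: 0.0001
```

>>> move_arm(deltas=[[[-0.0012,-0.0027,0.0041,3.1],[-0.0021,-0.0054,0.0083,6.1],[-0.0027,-0.0081,0.0126,9.2],[-0.003,-0.0107,0.0168,12.4],[-0.003,-0.0134,0.0211,15.5]]])

```text
time: 7.8
ee_pos: [0.4079, -0.2832, 0.0962]
tcp_rot: [-90.0, -0.1, -26.8]
wrist_force: [-1.4, -0.9, -0.3]
opening: -0.0002
```

>>> move_arm(deltas=[[[-0.0009,-0.0026,0.0042,3.2],[-0.0015,-0.0051,0.0085,6.5],[-0.0019,-0.0075,0.0129,9.8],[-0.002,-0.0099,0.0172,13.1],[-0.0017,-0.0122,0.0217,16.6]]])

```text
time: 8.3
ee_pos: [0.4161, -0.2629, 0.1084]
tcp_rot: [-90.0, -0.1, -43.4]
wrist_force: [-1.1, -0.3, -0.9]
opening: -0.0003
```

Run:
```python
from h import *
o=get_obs();print(o['ee_pos'],o['tcp_rot'][2],finger(46,.012,.077,.022,clear=.009))
c=camera('top');r=rect(c,PIV,axes(),.022,.11,2700)
cv2.imwrite('pics/t5.png',r)
```

```text
[ 0.41608162 -0.2629135   0.10841812] -43.355414357577544 [  0.41633541  -0.26236578   0.10413877 -43.03528355]
```

View pics/t5.png

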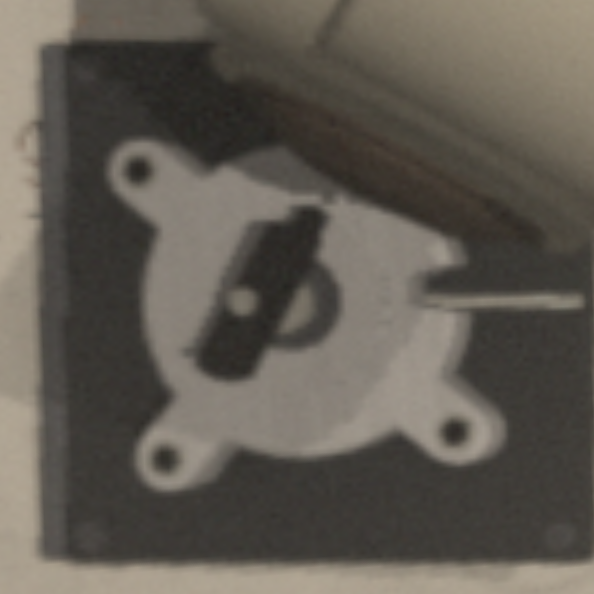

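Holes at (137,169), (455,431), (165,458) put the flange at about +5.4°. The notch stands just above the rib (y≈280 against 300). I'll push another 5.4°.

Run:
```python
from h import *
F=lambda p:finger(p,.012,.077,.022,clear=.009)
print([list(map(float,r)) for r in rows(F(46),[F(a) for a in (44,42,41,40.6)])])
```

```text
[[-0.5, -1.3, 2.5, 2.0], [-0.9, -2.5, 5.0, 4.0], [-1.1, -3.1, 6.3, 5.0], [-1.1, -3.3, 6.8, 5.4]]
```

>>> move_arm(deltas=[[[-0.0005,-0.0013,0.0025,2],[-0.0009,-0.0025,0.005,4],[-0.0011,-0.0031,0.0063,5],[-0.0011,-0.0033,0.0068,5.4],[-0.0011,-0.0033,0.0068,5.4]]])

```text
time: 8.85
ee_pos: [0.4198, -0.2572, 0.1109]
tcp_rot: [-90.0, -0.0, -48.6]
wrist_force: [-1.3, -1.6, 1.8]
opening: -0.0
```

>>> move_arm(deltas=[[[0,0,-0.006,0],[0,-0.01,-0.008,0],[0,-0.05,-0.01,0],[-0.05,-0.09,-0.01,0],[-0.08,-0.1,-0.01,0]]])

```text
time: 9.35
ee_pos: [0.3589, -0.2035, 0.213]
tcp_rot: [-90.0, -0.1, -48.6]
wrist_force: [0.3, 1.2, 0.5]
opening: 0.0002
```

Run:
```python
from h import *
o=get_obs();print(o['ee_pos'],o['tcp_rot'][2],o['wrist_force'])
a=camera('top');b=camera('side');np.savez('pics/t6.npz',**a);np.savez('pics/s6.npz',**b)
r=np.hstack([rect(a,PIV,axes(),.022,.1,1950),rect(b,PIV,axes(),.022,.1,1950)])
cv2.imwrite('pics/t6.png',r)
```

```text
[ 0.35890632 -0.20353918  0.21295477] -48.649204706098416 [0.29545432 1.21235899 0.48897351]
```

View pics/t6.png

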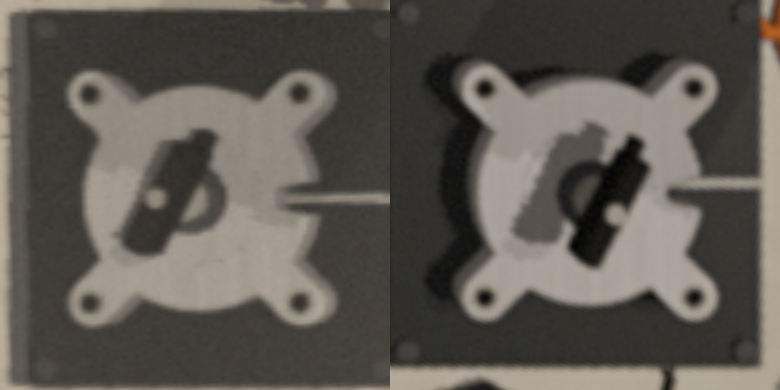

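All four holes sit at exactly 45°: (90,93), (300,93), (300,302), (90,302). The rib at y=197 is centred in the notch, so the flange is lined up. The nose is on the upper-right end at about 62°. Next is the knob push.

Run:
```python
from h import *
def K(p): 
    hc=np.interp(p,[-10,20],[.042,.060]); return finger(p,.007,.030,hc,htip=.044)
o=get_obs();cur=np.array([*o['ee_pos'],o['tcp_rot'][2]])
f=K(82);g=f.copy();g[2]=cur[2];print(f,[list(map(float,r)) for r in rows(cur,[g,f])])
seq=[82,77,73,69,65,61,57,53,49,45,41,37,33,29,25,21,17.5,14,10.5,7,3.5,0,-3,-6,-9,-12]
for k in range(0,25,5): print(seq[k+1:k+6],K(seq[k+5]).round(4),[list(map(float,r)) for r in rows(K(seq[k]),[K(a) for a in seq[k+1:k+6]])])
```

```text
[  0.45340046  -0.32799136   0.09881564 -10.06924631] [[157.6, -0.0, -11.8, -38.5], [157.6, 116.1, -11.8, -38.5]]
[77, 73, 69, 65, 61] [  0.4505  -0.3168   0.1052 -28.7725] [[-1.5, -1.4, 2.3, 4.4], [-2.5, -2.6, 4.3, 7.9], [-3.4, -3.9, 6.3, 11.4], [-4.2, -5.1, 8.4, 15.1], [-4.8, -6.3, 10.5, 18.7]]
[57, 53, 49, 45, 41] [  0.4518  -0.3057   0.1116 -48.0215] [[-1.1, -1.3, 1.9, 3.7], [-2.1, -2.6, 3.9, 7.5], [-2.9, -3.8, 6.0, 11.3], [-3.6, -5.1, 8.1, 15.3], [-4.2, -6.4, 10.3, 19.2]]
[37, 33, 29, 25, 21] [  0.4571  -0.2952   0.1178 -69.2242] [[-1.1, -1.3, 2.0, 4.1], [-2.1, -2.6, 4.1, 8.2], [-3.0, -3.8, 6.3, 12.5], [-3.8, -5.0, 8.6, 16.8], [-4.4, -6.3, 11.0, 21.2]]
[17.5, 14, 10.5, 7, 3.5] [  0.4651  -0.2823   0.1255 -89.0901] [[-1.8, -1.5, 2.1, 3.9], [-3.8, -3.1, 4.5, 7.8], [-5.7, -4.6, 6.9, 11.8], [-7.5, -6.2, 9.4, 15.8], [-9.2, -7.7, 12.0, 19.9]]
[0, -3, -6, -9, -12] [ 0.4742 -0.2731  0.1311 73.0796] [[-2.4, -1.4, 2.0, 4.0], [-4.3, -2.6, 3.7, 7.5], [-6.2, -3.8, 5.5, 11.0], [-7.9, -4.9, 7.4, 14.4], [-9.0, -5.6, 9.2, 17.8]]
```

>>> move_arm(deltas=[[[0.032,0,-0.0024,-7.7],[0.064,0,-0.0048,-15.4],[0.096,0,-0.0072,-23.1],[0.128,0,-0.0096,-30.8],[0.1576,0,-0.0118,-38.5]]])

```text
time: 9.95
ee_pos: [0.4554, -0.3311, 0.2102]
tcp_rot: [-90.0, 0.0, -9.8]
wrist_force: [0.0, -0.6, 0.8]
opening: -0.0002
```

>>> move_arm(deltas=[[[0,0.04,0,0],[0,0.08,0,0],[0,0.1,0,0],[0,0.114,0,0],[0,0.116,0,0]]])

```text
time: 10.45
ee_pos: [0.454, -0.3294, 0.093]
tcp_rot: [-89.9, 0.1, -10.1]
wrist_force: [-0.6, 0.5, 0.5]
opening: -0.0003
```

Run:
```python
from h import *
o=get_obs();print(o['ee_pos'],o['tcp_rot'][2],o['wrist_force'])
a=camera('top');b=camera('side')
r=np.hstack([rect(a,PIV,axes(),.060,.1,1950),rect(b,PIV,axes(),.060,.1,1950)])
cv2.imwrite('pics/t7.png',r)
```

```text
[ 0.45404037 -0.329429    0.09300478] -10.102917095491284 [-0.55017775  0.46322492  0.53366643]
```

View pics/t7.png

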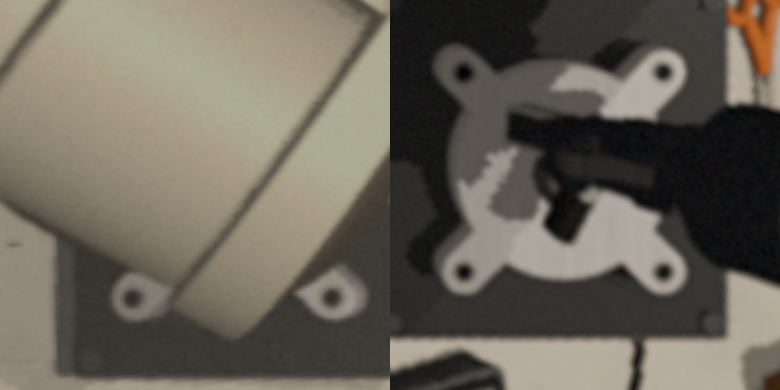

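The side view shows the fingers coming down on the down-slope side of the bar with clear space, touching nothing. The tip is about 5 mm lower than planned, so I'll raise it slightly while sweeping.

>>> move_arm(deltas=[[[-0.0015,-0.0034,0.0023,4.4],[-0.0025,-0.0056,0.0043,7.9],[-0.0034,-0.0069,0.0063,11.4],[-0.0042,-0.0081,0.0084,15.1],[-0.0048,-0.0093,0.0105,18.7]]])

```text
time: 11.05
ee_pos: [0.4525, -0.3189, 0.1059]
tcp_rot: [-90.0, -0.2, -28.9]
wrist_force: [-0.7, 0.4, -1.7]
opening: 0.0001
```

>>> move_arm(deltas=[[[-0.0011,-0.0013,0.0019,3.7],[-0.0021,-0.0026,0.0039,7.5],[-0.0029,-0.0038,0.006,11.3],[-0.0036,-0.0051,0.0081,15.3],[-0.0042,-0.0064,0.0103,19.2]]])

```text
time: 11.55
ee_pos: [0.4536, -0.3078, 0.1122]
tcp_rot: [-90.0, -0.1, -48.2]
wrist_force: [-0.9, 0.6, -0.0]
opening: 0.0003
```

>>> move_arm(deltas=[[[-0.0011,-0.0013,0.002,4.1],[-0.0021,-0.0026,0.0041,8.2],[-0.003,-0.0038,0.0063,12.5],[-0.0038,-0.005,0.0086,16.8],[-0.0044,-0.0063,0.011,21.2]]])

```text
time: 12.05
ee_pos: [0.4588, -0.2971, 0.1184]
tcp_rot: [-89.9, -0.1, -69.4]
wrist_force: [-0.7, -0.2, -1.0]
opening: -0.0001
```

Run:
```python
from h import *
o=get_obs();print(o['ee_pos'],o['tcp_rot'][2],o['wrist_force'],o['torque'])
b=camera('side');a=camera('top')
r=np.hstack([rect(a,PIV,axes(),.060,.1,1950),rect(b,PIV,axes(),.060,.1,1950)])
cv2.imwrite('pics/t8.png',r)
```

```text
[ 0.45881208 -0.29714332  0.1184495 ] -69.37592680857391 [-0.7427072  -0.23598793 -0.98681621] [-0.11789096  0.1880713   0.00672922]
```

View pics/t8.png

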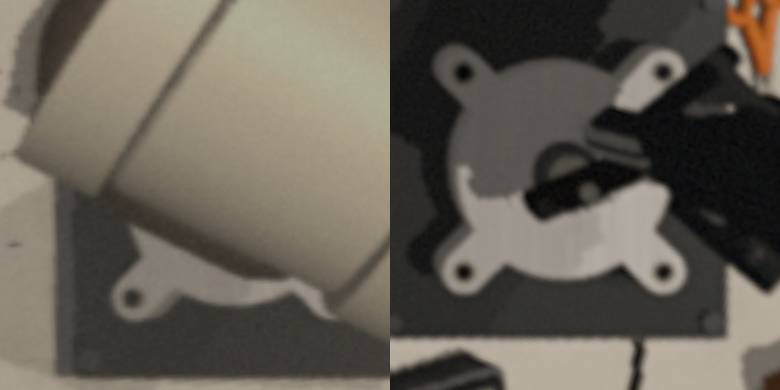

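The side view shows the bar turned to about 21° and following the finger, with the flange holes unchanged at (464,72), (663,72), (464,271), (663,271). Continuing to −12°.

>>> move_arm(deltas=[[[-0.0018,-0.0015,0.0021,3.9],[-0.0038,-0.0031,0.0045,7.8],[-0.0057,-0.0046,0.0069,11.8],[-0.0075,-0.0062,0.0094,15.8],[-0.0092,-0.0077,0.012,19.9]]])

```text
time: 12.65
ee_pos: [0.4665, -0.2842, 0.1253]
tcp_rot: [-89.9, -0.1, -89.1]
wrist_force: [-0.4, -0.5, -0.2]
opening: -0.0001
```

>>> move_arm(deltas=[[[-0.0024,-0.0014,0.002,4],[-0.0043,-0.0026,0.0037,7.5],[-0.0062,-0.0038,0.0055,11],[-0.0079,-0.0049,0.0074,14.4],[-0.009,-0.0056,0.0092,17.8]]])

```text
time: 13.15
ee_pos: [0.4748, -0.2749, 0.1305]
tcp_rot: [-90.0, -0.0, -106.9]
wrist_force: [-3.4, 1.0, -0.4]
opening: -0.0005
```

Run:
```python
from h import *
def K(p): 
    hc=np.interp(p,[-10,20],[.042,.060]); return finger(p,.007,.030,hc,htip=.044)
o=get_obs();print(o['ee_pos'],o['tcp_rot'][2],o['wrist_force'],o['torque'],K(-12))
b=camera('side')
r=rect(b,PIV,axes(),.060,.1,2700)
cv2.imwrite('pics/t9.png',r)
```

```text
[ 0.47478753 -0.2749044   0.13048609] -106.91109321023686 [-3.39214354  0.9955173  -0.39799957] [0.24078156 0.66021926 0.00350916] [ 0.47416916 -0.27313343  0.13107576 73.07957458]
```

View pics/t9.png

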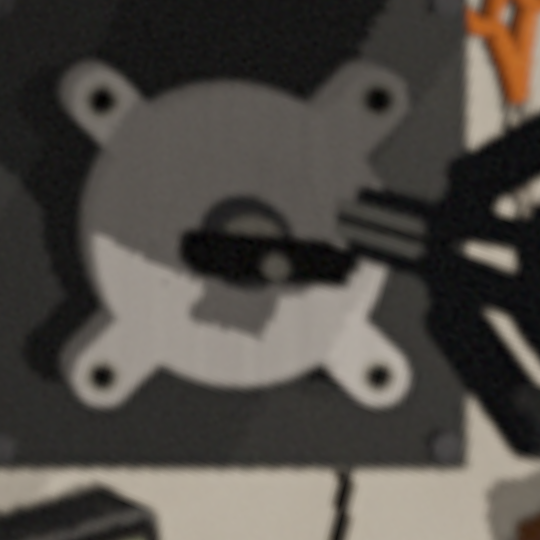

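The bar is at about −4 to −5°: left end centre (185,253), right end centre (350,273), lower edge (190,275)→(345,285). The 3.4 N of force means the clutch is just beginning to slip. I'll push about 9° more, then withdraw.

Run:
```python
from h import *
def K(p): 
    hc=np.interp(p,[-10,20],[.042,.060]); return finger(p,.007,.030,hc,htip=.044)
print([list(map(float,r)) for r in rows(K(-12),[K(a) for a in (-14,-16,-18,-20,-21)])])
```

```text
[[0.8, -0.3, -1.1, 2.3], [1.6, -0.6, -2.1, 4.5], [2.4, -0.9, -3.3, 6.8], [3.1, -1.1, -4.4, 9.0], [3.5, -1.3, -5.0, 10.1]]
```

>>> move_arm(deltas=[[[-0.0008,-0.0003,0.0011,2.3],[-0.0016,-0.0006,0.0021,4.5],[-0.0024,-0.0009,0.0033,6.8],[-0.0031,-0.0011,0.0044,9],[-0.0035,-0.0013,0.005,10.1]]])

```text
time: 13.7
ee_pos: [0.4815, -0.273, 0.132]
tcp_rot: [-89.9, 0.0, -116.9]
wrist_force: [-0.7, -0.1, -1.2]
opening: 0.0
```

>>> move_arm(deltas=[[[0,0,-0.005,0],[0,0,-0.01,0],[0,-0.04,-0.012,0],[0,-0.08,-0.012,0],[0,-0.1,-0.03,0]]])

```text
time: 14.2
ee_pos: [0.4551, -0.2597, 0.2341]
tcp_rot: [-89.8, -0.0, -116.9]
wrist_force: [-0.8, -0.1, 0.3]
opening: 0.0001
```

>>> move_arm(deltas=[[[0,0,-0.04,0],[0,0,-0.08,0],[0,0,-0.12,0],[0,0,-0.15,0],[0,0,-0.15,0]]])

```text
time: 14.7
ee_pos: [0.3182, -0.1899, 0.2322]
tcp_rot: [-89.9, -0.0, -116.9]
wrist_force: [0.5, 0.1, 0.4]
opening: -0.0
```

Run:
```python
from h import *
o=get_obs();print(o['ee_pos'],o['tcp_rot'][2],o['wrist_force'])
a=camera('top');b=camera('side');np.savez('pics/t10.npz',**a);np.savez('pics/s10.npz',**b)
r=np.hstack([rect(a,PIV,axes(),.022,.1,1950),rect(b,PIV,axes(),.060,.1,1950)])
for k in range(2):   # bar angle from dark blob close to the middle
    n=('t','s')[k];c=(a,b)[k];q=rect(c,PIV,axes(),.060,.1,3000)
    g=q.max(2);m=(g<(60 if k==0 else 35)).astype(np.uint8);m[:200]=0;m[400:]=0;m[:,:180]=0;m[:,420:]=0
    cs=max(cv2.findContours(m,0,2)[0],key=cv2.contourArea);rc=cv2.minAreaRect(cs);L=cv2.fitLine(cs,2,0,.01,.01).ravel();print(n,rc,np.degrees(np.arctan2(-L[1],L[0])))
cv2.imwrite('pics/t10.png',r)
```

```text
[ 0.31821458 -0.18985994  0.23218864] -116.93287933165604 [0.50299006 0.14814143 0.37301588]
t ((367.0, 311.5), (47.0, 104.0), 90.0) -6.710912
s ((295.01409912109375, 287.1416320800781), (189.09732055664062, 51.86201858520508), 11.003539085388184) -8.192593
```

View pics/t10.png

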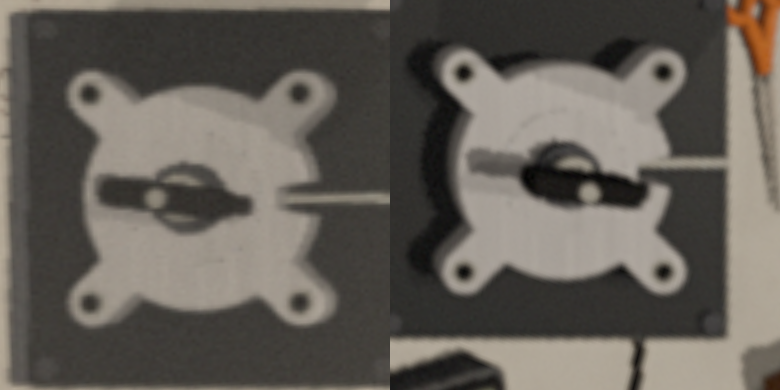

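The flange is unchanged (holes at 90/300 × 93/302 and rib centred at y=198). The nose tip is at (253,205) in the top panel and about (650,192) in the side panel. I'll triangulate the nose to check the slip angle.

Run:
```python
from h import *
A=axes();L=[]
for n,(x,y),h in(('t10',(253,205),.022),('s10',(650-390,192),.060)):
    c=load(n);w=face2w((x-195)/1950,(195-y)/1950,h);o=c['T'][:3,3];d=(w-o)/np.linalg.norm(w-o);L.append((np.eye(3)-np.outer(d,d),o))
    t=((.0485-(o-PIV)@A[:,2]))/(d@A[:,2]);q=(o+t*d-PIV)@A;print(n,'on h=48.5:',q.round(4),'ang',np.degrees(np.arctan2(q[1],q[0])).round(1))
p=np.linalg.solve(sum(I for I,_ in L),sum(I@o for I,o in L));q=(p-PIV)@A;print('tri',q.round(4),np.degrees(np.arctan2(q[1],q[0])))
# opposite end of the bar along the same: bar edges in each view at h=.060 (top face)
for n,th in(('t10',75),('s10',45)):
    q=rect(load(n),PIV,A,.060,.1,3000);g=cv2.GaussianBlur(q,(0,0),3).max(2)
    for col in range(240,400,20):
        s=np.where(g[240:350,col]<th)[0]
        if len(s): print(n,col-300,(300-240-s.min()),(300-240-s.max()))
```

```text
t10 on h=48.5: [ 0.042  -0.005   0.0485] ang -6.8
s10 on h=48.5: [ 0.038  -0.0018  0.0485] ang -2.7
tri [ 0.0399 -0.0042  0.0432] -6.050320047576536
t10 -60 23 -14
t10 -40 21 -15
t10 -20 20 -18
t10 0 19 13
t10 20 14 -24
t10 40 12 -27
t10 60 10 -46
t10 80 25 -39
s10 -60 55 -1
s10 -40 38 -7
s10 -20 36 -8
s10 0 33 23
s10 20 34 19
s10 40 29 -10
s10 60 24 -12
s10 80 16 -10
```

The bar edges in the top view slope −6.3° and −7.4°, so the slip is about 0.12 rad. That is inside the window but below the 0.2–0.3 aim. I'll go back the way I came out and push about 4 mm further for margin.

>>> move_arm(deltas=[[[0,0,0.04,0],[0,0,0.08,0],[0,0,0.12,0],[0,0,0.15,0],[0,0,0.168,0]]])

```text
time: 15.3
ee_pos: [0.4727, -0.2685, 0.2293]
tcp_rot: [-90.1, 0.0, -116.9]
wrist_force: [-0.1, -0.4, -0.2]
opening: 0.0
```

>>> move_arm(deltas=[[[0,0.04,0,0],[0,0.08,0,0],[0,0.1,0,0],[0,0.1,0,0],[0,0.1,0.005,0]]])

```text
time: 15.8
ee_pos: [0.4752, -0.2698, 0.1315]
tcp_rot: [-90.0, 0.0, -117.0]
wrist_force: [-0.1, -0.2, 0.5]
opening: -0.0001
```

>>> move_arm(deltas=[[[0,0,0.004,0],[0,0,0.007,0],[0,0,0.009,0],[0,0,0.01,0],[0,0,0.011,0]]])

```text
time: 16.3
ee_pos: [0.4847, -0.2743, 0.1321]
tcp_rot: [-90.0, 0.0, -117.0]
wrist_force: [-2.9, 4.2, 5.8]
opening: -0.0001
```

Run:
```python
from h import *
o=get_obs();print(o['ee_pos'],o['tcp_rot'][2],o['wrist_force'])
g=cv2.GaussianBlur(rect(camera('side'),PIV,axes(),.060,.1,3000),(0,0),3).max(2)
for col in range(240,400,20):
    s=np.where(g[240:350,col]<45)[0]
    if len(s): print(col-300,(60-s.min()),(60-s.max()))
```

```text
[ 0.4847291  -0.27428828  0.13208472] -116.98270047016561 [-2.88540142  4.21701494  5.82943676]
-60 60 -4
-40 44 -14
-20 40 -14
0 60 19
20 37 -14
40 26 -18
60 23 -19
80 13 -17
```

>>> move_arm(deltas=[[[0,0,-0.006,0],[0,0,-0.013,0],[0,-0.04,-0.015,0],[0,-0.08,-0.016,0],[0,-0.1,-0.034,0]]])

```text
time: 16.85
ee_pos: [0.455, -0.2597, 0.234]
tcp_rot: [-89.8, -0.0, -117.0]
wrist_force: [-0.2, 1.5, -0.3]
opening: -0.0
```

>>> move_arm(deltas=[[[0,0,-0.04,0],[0,0,-0.08,0],[0,0,-0.12,0],[0,0,-0.15,0],[0,0,-0.15,0]]])

```text
time: 17.35
ee_pos: [0.3182, -0.1899, 0.2321]
tcp_rot: [-89.9, -0.0, -117.0]
wrist_force: [0.0, 0.2, -0.6]
opening: 0.0001
```

Run:
```python
from h import *
A=axes();o=get_obs();print(o['time'],o['ee_pos'],o['wrist_force'])
C={'t11':camera('top'),'s11':camera('side'),'t10':load('t10'),'s10':load('s10')}
for n in C:
    th=75 if n[0]=='t' else 45
    g=cv2.GaussianBlur(rect(C[n],PIV,A,.060,.1,3000),(0,0),3).max(2);E=[]
    for col in (range(250,370,8) if n[0]=='t' else range(265,375,8)):
        s=np.where(g[240:350,col]<th)[0]
        if len(s): E.append((col-300,60-s.min(),60-s.max()))
    E=np.array(E,float);out=[]
    for k in(1,2):
        x,y=E[:,0],E[:,k]
        best=max(((a,b) for a in range(len(x)) for b in range(a+3,len(x))),key=lambda ab:(abs((y-y[ab[0]])-(y[ab[1]]-y[ab[0]])/(x[ab[1]]-x[ab[0]])*(x-x[ab[0]]))<1.5).sum())
        sl=(y[best[1]]-y[best[0]])/(x[best[1]]-x[best[0]]);out.append(np.degrees(np.arctan(sl)).round(1))
    print(n,'bar edge angles',out)
# flange holes: dark blobs near the ears, flange-top plane
for n in('t11','s11'):
    g=rect(C[n],PIV,A,.022,.1,3000).max(2).astype(float);H=[]
    for a in(45,135,225,315):
        cx,cy=300+228*np.cos(np.radians(a)),300-228*np.sin(np.radians(a))
        w=g[int(cy)-24:int(cy)+25,int(cx)-24:int(cx)+25];yy,xx=np.mgrid[-24:25,-24:25]
        m=(np.hypot(xx,yy)<22)*np.clip(w.max()*.55-w,0,None);H.append((cx//1+(m*xx).sum()/m.sum(),cy//1+(m*yy).sum()/m.sum()))
    H=np.array(H);d=[np.degrees(np.arctan2(-(H[i]-H[i+2])[1],(H[i]-H[i+2])[0]))-45-90*i for i in(0,1)];print(n,H.round(0).tolist(),'flange deg',np.round(d,1))
```

```text
17.35 [ 0.31821514 -0.18994759  0.2320504 ] [ 0.01627503  0.15348475 -0.5818771 ]
t11 bar edge angles [np.float64(-10.0), np.float64(-12.0)]
s11 bar edge angles [np.float64(-11.8), np.float64(-7.9)]
t10 bar edge angles [np.float64(-6.3), np.float64(-8.0)]
s10 bar edge angles [np.float64(-7.1), np.float64(-2.0)]
t11 [[460.0, 143.0], [137.0, 144.0], [138.0, 466.0], [460.0, 465.0]] flange deg [0.1 0.2]
s11 [[467.0, 135.0], [145.0, 136.0], [145.0, 457.0], [468.0, 457.0]] flange deg [0.1 0.1]
```

```bash
python3 -c "
from workcell import *
job_done();print(get_obs()['wrist_force'])"
```

```text
the job is handed in; nothing more can be done
the job is handed in; nothing more can be done
```

The flange is lined up, the knob is tightened just past its first slip, and the job is handed in; it ran about 17 s of the 64 s allowed. With the fingers closed I pushed two ears in turn, about 87° clockwise in all. I then pushed the wing bar clockwise from about 62°, past straight up the slope.

**Flange:** the last check puts it within 0.1–0.2° of the index in both views.

**Knob:** the bar stands about 10–11° past the tight position in the top view, a slip of about 0.19 rad. That is inside the 0.05–0.6 limits and just under the 0.2–0.3 aim. The first push slipped it only about 0.12 rad, so I pushed once more.

**Clearance:** the gripper is retracted and the last wrist force was below 1 N. I never drove the arm near the loose things, but I did not measure their positions again at the end.

**Disagreement:** the side view's bar edges gave −8° and −12°, against −10° and −12° from the top view. All of these are inside the allowed slip.

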